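# Refill the sound-puck well of an installation box

### The job

The black installation box has a spring-loaded well that already holds one thick round grey sound puck. Take the other puck of the very same shape and size (thick, round, about as wide as an egg is long) from the table, stand it flat on top of the puck in the well, and push it straight down until its top is level with the top of the box. Leave it there, with the first puck still lying flat under it.

Things in the scene. Friction and masses are not known exactly. Their poses are not given: they have to be found in the camera images.
- puck_center (a point): Centre (half-way up) of the puck to load: a plain grey round puck, 56 mm in diameter and 40 mm tall, 0.11 to 0.22 kg, standing on the table on its flat underside; z axis up along its axis. Other grey pieces stand near it and are not wanted: a square block (52 mm wide, 40 mm tall), a narrow round one (36 mm in diameter, 40 mm tall) and a flat disc (68 mm in diameter, 16 mm tall). It may stand in any of their four places.
- loaded_center (a point): Centre (half-way up) of the like puck (56 mm in diameter, 40 mm tall) that already lies in the well. Its flat top starts 6 mm above the top of the box; the new puck goes on it. It may sit a few mm off the well's axis.
- mouth (a point): Centre of the round mouth of the well, level with the flat top of the black box, 120 mm above the table; x and y are those of the box, z up. The well is 76 mm in diameter (10 mm of room all round a puck), with a 4 mm chamfer and a flush bright ring round it. The box is fixed to the table: it reaches 90 mm from this point in x and -x, 75 mm in -y and 175 mm in +y. Low fixed stones (10 mm) lie on its top beyond 90 mm in +y.
- platform (a joint): Depth in m of the well's round sprung platform, on which the pile rests: 0 at the start, growing as it is pushed down, 0.046 when a second puck is level with the top of the box, 0.050 at its bottom stop (second puck 4 mm below the top of the box). The guide is stiff: a puck's weight does not sink it, a steady push of about 4 N at the start to 9 N at the bottom does, and it stays where it is left.
Not all that is in view belongs to the job. What is shaped like the part that bears puck_center but brown or purple is not meant.

How it is judged:
By the outcome, as a careful person would: the job done as asked, in the order asked, and still so for the second after the job is handed in, with the robot touching nothing.
It also fails if it takes over 42 s, if anything falls off the work surface, if the arm or the gripper's body presses on something with over 40 N, if the wrist force passes 120 N, or if a joint passes its speed limit or range.

### The arm

A 6-joint arm with a two-finger parallel gripper is mounted at the origin on the work surface. World frame = base frame: x ahead of the robot, y to its left, z up, the work surface at z = 0. Lengths are in m, angles in degrees, forces in N, time in s.
With the tool pointing down it reaches from about 0.4 to 0.825 m from the base axis. Payload 7 kg.
Tool frame: the origin (TCP) lies at the centre of the arm's flange, where the gripper is bolted on; the fingertips stand 178 mm ahead of it and the grasp point (between the pads) lies 159 mm ahead of it (tip_reach is the distance from the TCP to the fingertips, in m); z points along the fingers, y is the line along which they close (so a half turn about z gives the same grasp; the last joint's range is limited). The gripper opens to 88 mm and grips with 3 to 60 N. Pads are 19 mm wide; open, the fingers measure 130 mm over their backs; the gripper's body (78 mm by 193 mm) begins 47 mm behind the grasp point.
Start: joints at [90.82, 20.546, 0.682, 0, -70.136, -16.507], TCP at [0.183, 0.65, 0.405] pointing down, gripper open.
Joint ranges: [-176.03, 176.03], [-82.01, 121.73], [-58.28, 71.71], [-173.87, 95.51], [-174.79, -0.11], [-173.66, 173.66]. Speed limits (degrees/s): [136.94, 136.94, 172.46, 180, 180, 180].

### API

Orientations are given as [roll, pitch, yaw] about the fixed x, y, z axes, in that order (R = Rz(yaw) Ry(pitch) Rx(roll)).
In Python, from plant import * gives the robot as it stands.
- The arm moves only by the shell command python3 -m handwheel 'ROWS'. ROWS is JSON, a list of rows, each a list of 7 numbers: the opening, from -1 (shut) to 1 (fully open), then the shift along the tool's x, y, z as a fraction of full scale, then the turn, a rotation vector about the tool's x, y, z as a fraction of full scale. A call has 1 to 5 rows; each row shifts and turns the commanded pose from where the row before left it, along the tool's axes as they then stand; what a row does not reach is not made up. Full scale, the value 1, is 0.025 m for a shift and 6 degrees for a turn. A row lasts 1/8 s, in which the tool goes at most 62.5 mm and 10.7 degrees, less where a joint would pass 70% of its speed; a pose out of reach is approached as far as the arm can. A call with a number of a shift or a turn outside -1 to 1 is refused whole. A call with a gripper value outside its range is refused whole. The fingers move at their own pace and stop on an object; the grip force is fixed at half the most. Time passes only in rows, so rows that do not move let the fingers close. It gives the time, the measured TCP pose, the force, the opening and the grip force at its end, in the units of the state.
- get_obs(): the state, without advancing time (a new reading comes with each control period).
- snapshot(name): name is "scene" or "side" or "wrist"; returns a dict with "color" (480x640x3 uint8, red, green, blue), "fx", "fy", "cx", "cy" (pixels), "R" (3x3) and "t" (3): a world point X has camera coordinates R X + t; the wrist camera has in their place "tool_from_camera" (4x4, takes a point from camera to tool coordinates, whose origin is the TCP and whose axes are the flange's). Camera axes: x right, y down, z forward; pixel columns grow to the right and rows downward; lengths in m; the calibration is good to about 2 mm. A picture is of the moment at which its call begins: read the wrist's pose just before it. There is no depth.
- close_job(): hands the job in; it is judged then, once.
The state is a dict: "clock": time; "joint_pos": joint angles; "qvel": joint speeds; "tau": joint torques, N m; "tool_pos": TCP position; "orientation": TCP orientation; "force": force on the tool from outside, world axes, zero at the start; "moment": the same for the moment, N m; "opening": finger opening in m; "gripper_force": force on a finger pad.
Only numpy, scipy, OpenCV 4.12 (cv2) and the standard library are available. Lean on these libraries where they do the work, as an engineer would, in place of code of your own. Each camera call takes 0.05 s, during which the arm holds its last target. There are 200 camera calls.

## Working session

There is one attempt and no reset: what is moved stays moved. The work goes in short steps, Python scripts to look and compute and a shell command to move; the robot and the scene stay as the last step left them, time stands still between calls to the robot, and variables do not carry over. Pictures are saved under pics/ and viewed, at most 10 in all, crops included, and the job is handed in when it is done.

```bash
ls; mkdir -p pics; python3 - <<'E'
from plant import *
import cv2,numpy as np
o=get_obs(); print({k:np.round(v,3).tolist() for k,v in o.items()})
ims=[]
for n in("scene","side","wrist"):
    s=snapshot(n); cv2.imwrite(f"pics/{n}0.png",s["color"][:,:,::-1])
    print(n,[round(s[k],1) for k in("fx","fy","cx","cy")],np.round(s.get("R",s.get("tool_from_camera")),3).tolist(),s.get("t"))
E
```

```text
pics
{'clock': 0.0, 'joint_pos': [90.821, 20.591, 0.633, -0.021, -70.136, -16.505], 'qvel': [0.06, 0.003, 0.004, 0.004, -0.136, -0.106], 'tau': [-0.0, -58.271, 29.306, 6.997, 0.007, -0.0], 'tool_pos': [0.182, 0.65, 0.404], 'orientation': [179.904, -0.008, -15.69], 'force': [-0.599, 0.139, -0.815], 'moment': [-0.013, -0.045, -0.038], 'gripper_force': 0.0, 'opening': 0.088}
scene [566.7, 566.7, 327.3, 236.9] [[-0.625, 0.78, -0.004], [0.597, 0.476, -0.646], [-0.502, -0.406, -0.764]] [ 0.3682772  -0.2117282   1.21019567]
side [511.2, 511.2, 319.5, 244.7] [[-1.0, 0.001, -0.008], [0.006, 0.744, -0.668], [0.005, -0.668, -0.744]] [0.49466776 0.09041865 0.99971024]
wrist [394.1, 394.1, 314.3, 241.4] [[-0.001, -0.952, -0.305, 0.083], [1.0, -0.001, 0.0, 0.003], [-0.0, -0.305, 0.952, 0.02], [0.0, 0.0, 0.0, 1.0]] None
```

View pics/scene0.png

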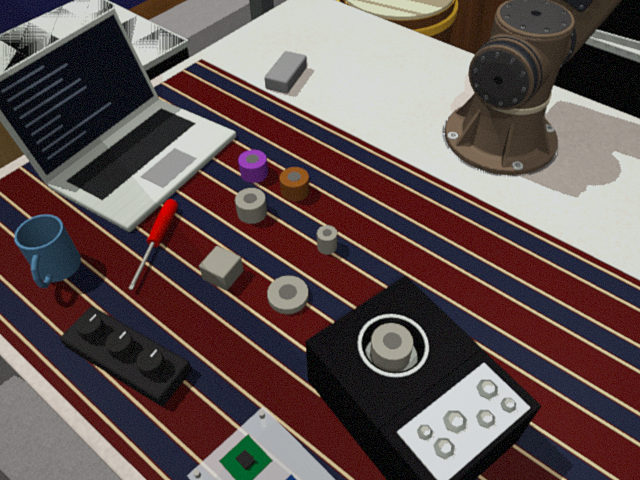

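View pics/wrist0.png

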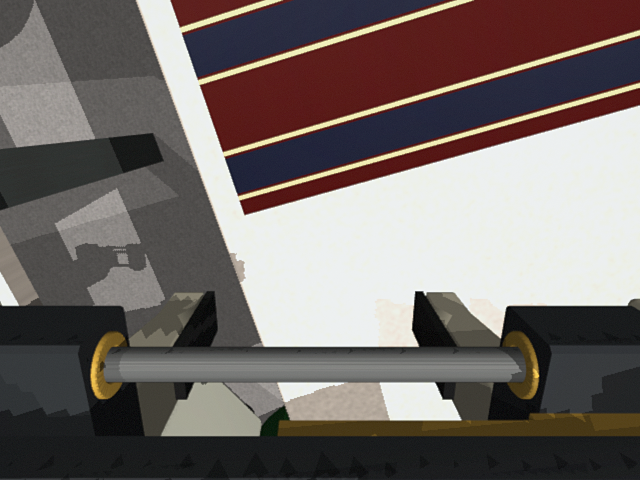

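The scene view shows the wanted puck at about (251,205), with purple (253,165) and brown (294,184) pucks beside it. The square is at (221,267), the narrow one at (327,239), the disc at (288,294), and the ring with the loaded puck at about (392,346). The wrist view shows only table and cloth edge.

```bash
cat > h.py <<'E'
import numpy as np,cv2
from scipy.spatial.transform import Rotation as Ro
def cam(s,o=None):
    "returns (Rwc, origin)"
    if "R" in s: R=np.array(s["R"]); return R.T,-R.T@np.array(s["t"])
    T=np.array(s["tool_from_camera"]); Rt=Ro.from_euler("xyz",o["orientation"],degrees=True).as_matrix()
    return Rt@T[:3,:3],Rt@T[:3,3]+np.array(o["tool_pos"])
def ray(s,uv,z,o=None):
    R,c=cam(s,o); uv=np.atleast_2d(uv).astype(float)
    d=np.c_[(uv[:,0]-s["cx"])/s["fx"],(uv[:,1]-s["cy"])/s["fy"],np.ones(len(uv))]@R.T
    return c+d*((z-c[2])/d[:,2])[:,None]
def proj(s,X,o=None):
    R,c=cam(s,o); p=(np.atleast_2d(X)-c)@R
    return np.c_[s["fx"]*p[:,0]/p[:,2]+s["cx"],s["fy"]*p[:,1]/p[:,2]+s["cy"]]
def circ(P):
    A=np.c_[2*P[:,:2],np.ones(len(P))]; x=np.linalg.lstsq(A,(P[:,:2]**2).sum(1),rcond=None)[0]
    return x[:2],2*np.sqrt(x[2]+x[:2]@x[:2])
def grey(im):
    h=cv2.cvtColor(im,cv2.COLOR_RGB2HSV); return ((h[...,1]<60)&(h[...,2]>60)).astype(np.uint8)*255
E
python3 - <<'E'
from plant import *
from h import *
for n in("scene","side"):
    s=snapshot(n); im=s["color"]
    cs,_=cv2.findContours(grey(im),cv2.RETR_LIST,cv2.CHAIN_APPROX_NONE)
    for c in cs:
        if 80<cv2.contourArea(c)<8000 and len(c)>30:
            x,y,w,h=cv2.boundingRect(c)
            if n=="scene" and not(180<x<450 and 140<y<400):continue
            (u,v)=x+w/2,y+h/2
            print(n,(x,y,w,h),cv2.contourArea(c),*[np.round(ray(s,(u,v),z)[0,:2],3) for z in(.02,.12)],[np.round(np.r_[circ(ray(s,c[:,0],z))],3).tolist() for z in (.12,)] if 0 else np.round(np.hstack(circ(ray(s,c[:,0],.12))),3))
E
```

```text
scene (396, 362, 135, 118) 7851.0 [0.603 0.254] [0.65  0.261] [0.647 0.26  0.134]
scene (368, 359, 38, 15) 101.5 [0.601 0.123] [0.648 0.147] [0.629 0.139 0.055]
scene (361, 317, 65, 51) 787.5 [0.561 0.108] [0.614 0.134] [0.617 0.134 0.077]
scene (357, 313, 73, 65) 3547.0 [0.566 0.111] [0.617 0.136] [0.616 0.134 0.095]
scene (267, 275, 42, 39) 1217.5 [ 0.595 -0.077] [ 0.643 -0.027] [ 0.642 -0.029  0.062]
scene (199, 246, 44, 44) 1169.5 [ 0.626 -0.202] [ 0.67  -0.136] [ 0.669 -0.138  0.066]
scene (316, 225, 21, 30) 468.0 [ 0.466 -0.101] [ 0.53  -0.048] [ 0.528 -0.05   0.046]
scene (235, 187, 31, 37) 859.0 [ 0.488 -0.264] [ 0.55 -0.19] [ 0.548 -0.192  0.066]
side (153, 356, 117, 73) 5139.0 [0.673 0.218] [0.649 0.267] [0.65  0.263 0.13 ]
side (86, 333, 55, 53) 1590.5 [0.851 0.157] [0.805 0.213] [0.804 0.21  0.077]
side (541, 315, 14, 12) 94.0 [0.079 0.082] [0.131 0.148] [0.131 0.147 0.019]
side (115, 298, 38, 26) 672.0 [0.84  0.056] [0.795 0.125] [0.796 0.123 0.053]
side (216, 296, 54, 45) 819.5 [0.635 0.073] [0.616 0.14 ] [0.618 0.138 0.075]
side (213, 294, 59, 50) 2223.0 [0.636 0.075] [0.617 0.141] [0.618 0.138 0.093]
side (325, 236, 17, 25) 258.0 [ 0.466 -0.097] [ 0.468 -0.008] [ 0.47  -0.011  0.041]
side (256, 225, 33, 49) 672.5 [ 0.591 -0.095] [ 0.578 -0.007] [ 0.576 -0.003  0.076]
side (247, 200, 25, 30) 586.5 [ 0.626 -0.196] [ 0.608 -0.095] [ 0.609 -0.099  0.068]
side (310, 181, 24, 29) 439.5 [ 0.489 -0.258] [ 0.489 -0.149] [ 0.491 -0.153  0.062]
side (614, 169, 14, 16) 92.5 [-0.21  -0.314] [-0.121 -0.198] [-0.12  -0.199  0.032]
side (595, 162, 45, 43) 1012.0 [-0.193 -0.292] [-0.106 -0.179] [-0.117 -0.188  0.098]
side (438, 127, 53, 22) 468.0 [ 0.126 -0.469] [ 0.172 -0.333] [ 0.175 -0.345  0.088]
side (256, 106, 106, 31) 2277.0 [ 0.522 -0.546] [ 0.518 -0.4  ] [ 0.52  -0.406  0.178]
```

View pics/side0.png

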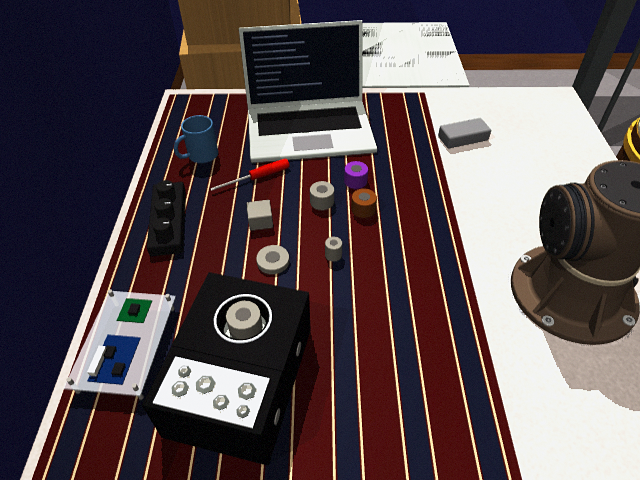

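```bash
python3 - <<'E'
from plant import *
from h import *
s=snapshot("scene"); q=snapshot("side")
for n,a,b in(("purple",(253,166),(357,175)),("brown",(294,184),(364,204)),("puck",(250.5,205.5),(322,195.5)),("narrow",(326.5,240),(333.5,248.5)),("square",(221,268),(259.5,215))):
    print(n,ray(s,a,.02)[0].round(3),ray(q,b,.02)[0].round(3))
E
```

```text
purple [ 0.407 -0.335  0.02 ] [ 0.406 -0.328  0.02 ]
brown [ 0.395 -0.238  0.02 ] [ 0.395 -0.229  0.02 ]
puck [ 0.488 -0.264  0.02 ] [ 0.489 -0.258  0.02 ]
narrow [ 0.466 -0.101  0.02 ] [ 0.466 -0.097  0.02 ]
square [ 0.626 -0.202  0.02 ] [ 0.626 -0.196  0.02 ]
```

```bash
python3 -m handwheel '[[1,0,0,0,0,0,-0.87],[1,0,0,0,0,0,-0.87],[1,0,0,0,0,0,-0.87]]'
```

```text
clock: 0.72
tool_pos: [0.1825, 0.6498, 0.4046]
orientation: [180.0, 0.0, 0.1]
force: [0.2, -0.6, 0.4]
opening: 0.0878
gripper_force: 0.0
```

```bash
python3 -m handwheel '[[1,0.8,0.98,0,0,0,0],[1,0.8,0.98,0,0,0,0],[1,0.8,0.98,0,0,0,0],[1,0.8,0.98,0,0,0,0],[1,0.8,0.98,0,0,0,0]]'
python3 -m handwheel '[[1,0.8,0.98,0,0,0,0],[1,0.8,0.98,0,0,0,0],[1,0.8,0.98,0,0,0,0],[1,0.8,0.98,0,0,0,0],[1,0.8,0.98,0,0,0,0]]'
python3 -m handwheel '[[1,0.8,0.98,0,0,0,0],[1,0.8,0.98,0,0,0,0],[1,0.8,0.98,0,0,0,0],[1,0.8,0.98,0,0,0,0],[1,0.8,0.98,0,0,0,0]]'
python3 -m handwheel '[[1,0.8,0.98,0,0,0,0],[1,0.8,0.98,0,0,0,0],[1,0.8,0.98,0,0,0,0],[1,0.8,0.98,0,0,0,0],[1,0.8,0.98,0,0,0,0]]'
```

```text
clock: 1.35
tool_pos: [0.2834, 0.5259, 0.4048]
orientation: [-180.0, -0.0, -0.0]
force: [0.4, 0.7, 0.5]
opening: 0.088
gripper_force: 0.0
clock: 1.98
tool_pos: [0.3832, 0.4032, 0.4049]
orientation: [-180.0, -0.0, -0.0]
force: [0.5, 0.9, 0.3]
opening: 0.0875
gripper_force: 0.0
clock: 2.6
tool_pos: [0.483, 0.2807, 0.4049]
orientation: [-180.0, -0.0, -0.0]
force: [0.3, -0.2, 0.3]
opening: 0.0877
gripper_force: 0.0
clock: 3.22
tool_pos: [0.5828, 0.1581, 0.4049]
orientation: [-180.0, -0.0, -0.0]
force: [0.1, 0.5, 0.9]
opening: 0.0878
gripper_force: 0.0
```

```bash
python3 - <<'E'
from plant import *
from h import *
o=get_obs(); s=snapshot("wrist"); cv2.imwrite("pics/w1.png",s["color"][:,:,::-1])
g=grey(s["color"]); cv2.imwrite("pics/g1.png",g)
print(proj(s,[[.617,.137,.12]],o))
cs,_=cv2.findContours(g,cv2.RETR_LIST,cv2.CHAIN_APPROX_NONE)
for c in cs:
    if cv2.contourArea(c)>500:
        print(cv2.boundingRect(c),cv2.contourArea(c),[np.hstack(circ(ray(s,c[:,0],z,o))).round(4) for z in(.12,.126)])
E
```

```text
[[341.67868868 190.06597036]]
(542, 354, 82, 53) 2386.0 [array([ 0.4674, -0.0519,  0.052 ]), array([ 0.4719, -0.0472,  0.0509])]
(0, 354, 83, 33) 2141.5 [array([0.4764, 0.3717, 0.0496]), array([0.4806, 0.3668, 0.0484])]
(104, 352, 422, 84) 14627.5 [array([0.4046, 0.1588, 0.2533]), array([0.4105, 0.1587, 0.2475])]
(427, 292, 74, 55) 1989.5 [array([0.5195, 0.0424, 0.0499]), array([0.5228, 0.045 , 0.0488])]
(129, 292, 74, 55) 1950.0 [array([0.5197, 0.2691, 0.0496]), array([0.523 , 0.2665, 0.0485])]
(531, 162, 72, 71) 3934.5 [array([ 0.6116, -0.0158,  0.0487]), array([ 0.6128, -0.0119,  0.0476])]
(297, 133, 97, 101) 7474.0 [array([0.6203, 0.1345, 0.0659]), array([0.6213, 0.135 , 0.0644])]
(285, 126, 126, 125) 12188.5 [array([0.6163, 0.1331, 0.0846]), array([0.6174, 0.1336, 0.0826])]
(278, 118, 140, 139) 14998.5 [array([0.6163, 0.1331, 0.0938]), array([0.6174, 0.1336, 0.0916])]
(87, 0, 148, 262) 28621.0 [array([0.649 , 0.2593, 0.1316]), array([0.6494, 0.2569, 0.1286])]
```

View pics/w1.png

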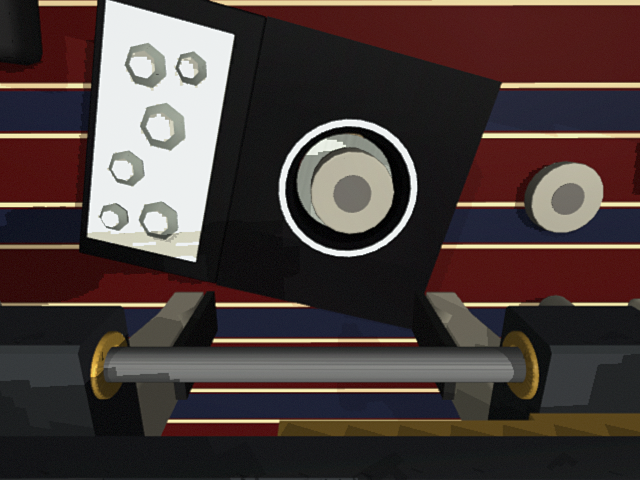

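The wrist view shows the ring centred at about (347,188), and the loaded puck top at (353,192), radius 40 px, a few mm off axis. The mouth comes to about (0.6165, 0.134), and its ring diameter of 84.6 mm matches the well plus chamfer.

```bash
python3 - <<'E'
from plant import *
from h import *
o=get_obs(); s=snapshot("wrist")
c=cv2.HoughCircles(cv2.GaussianBlur(cv2.cvtColor(s["color"],cv2.COLOR_RGB2GRAY)[100:280,260:440],(5,5),0),cv2.HOUGH_GRADIENT,1,10,param1=100,param2=20,minRadius=36,maxRadius=45)
for a in c[0][:3]: print(a+[260,100,0], ray(s,a[:2]+[260,100],.126,o)[0])
E
R='[1,-0.22,0.98,0,0,0,0]'; true
python3 -m handwheel '[[1,-0.22,0.98,0,0,0,0],[1,-0.22,0.98,0,0,0,0],[1,-0.22,0.98,0,0,0,0],[1,-0.22,0.98,0,0,0,0],[1,-0.22,0.98,0,0,0,0]]' >/dev/null
python3 -m handwheel '[[1,-0.22,0.98,0,0,0,0],[1,-0.22,0.98,0,0,0,0],[1,-0.22,0.98,0,0,0,0],[1,-0.22,0.98,0,0,0,0],[1,-0.22,0.98,0,0,0,0]]'
python3 -m handwheel '[[1,-0.22,0.98,0,0,0,0],[1,-0.22,0.98,0,0,0,0],[1,-0.22,0.98,0.8,0,0,0],[1,-0.22,0.98,0.8,0,0,0],[1,-0.22,0.98,0.8,0,0,0]]'
python3 -m handwheel '[[1,-0.22,0.98,0.8,0,0,0],[1,-0.22,0.98,0.8,0,0,0],[1,0,0,0,0,0,0]]'
python3 - <<'E'
from plant import *
from h import *
o=get_obs(); s=snapshot("wrist"); cv2.imwrite("pics/w2.png",s["color"][:,:,::-1])
print(o["tool_pos"],o["orientation"],proj(s,[[.489,-.261,.04]],o))
cs,_=cv2.findContours(grey(s["color"]),cv2.RETR_LIST,cv2.CHAIN_APPROX_NONE)
for c in cs:
    if cv2.contourArea(c)>500:
        print(cv2.boundingRect(c),cv2.contourArea(c),np.hstack(circ(ray(s,c[:,0],.04,o))).round(4))
E
```

```text
[347.5        192.5         42.20000076] [0.61806116 0.13119732 0.126     ]
[336.5        187.5         42.20000076] [0.62141322 0.13852363 0.126     ]
[363.5        172.5         44.40000153] [0.6311878  0.12106892 0.126     ]
clock: 4.58
tool_pos: [0.5263, -0.0869, 0.4049]
orientation: [-180.0, -0.0, -0.0]
force: [-0.5, -0.4, -0.3]
opening: 0.0879
gripper_force: 0.0
clock: 5.2
tool_pos: [0.4986, -0.2093, 0.3444]
orientation: [180.0, -0.0, -0.0]
force: [0.2, 0.1, -0.3]
opening: 0.0874
gripper_force: 0.0
clock: 5.58
tool_pos: [0.4869, -0.2584, 0.3032]
orientation: [-180.0, 0.2, -0.2]
force: [0.1, 0.4, -1.1]
opening: 0.0872
gripper_force: 0.0
[ 0.48694838 -0.25841392  0.30318945] [-1.79965565e+02  1.73930778e-01 -1.72425794e-01] [[314.58798549 244.04382751]]
(542, 354, 98, 58) 2436.5 [ 0.3848 -0.4568  0.0531]
(104, 351, 422, 85) 14970.0 [ 0.3283 -0.2589  0.2327]
(0, 350, 83, 36) 2236.0 [ 0.3959 -0.063   0.0459]
(426, 292, 75, 55) 1997.0 [ 0.4348 -0.3647  0.0466]
(129, 292, 74, 55) 1969.0 [ 0.4356 -0.1564  0.0462]
(51, 237, 59, 65) 2219.5 [ 0.4714 -0.1072  0.0408]
(277, 193, 85, 91) 5932.0 [ 0.4914 -0.264   0.0577]
(182, 159, 347, 5) 1063.0 [ 0.5177 -0.2849  0.1324]
(291, 92, 170, 6) 735.5 [ 0.5847 -0.2964  0.0584]
(0, 21, 100, 115) 9249.5 [ 0.587  -0.1072  0.0601]
(534, 0, 106, 310) 29419.0 [ 0.5344 -0.4322  0.1424]
(158, 0, 112, 66) 5699.0 [ 0.6135 -0.2061  0.0485]
```

View pics/w2.png

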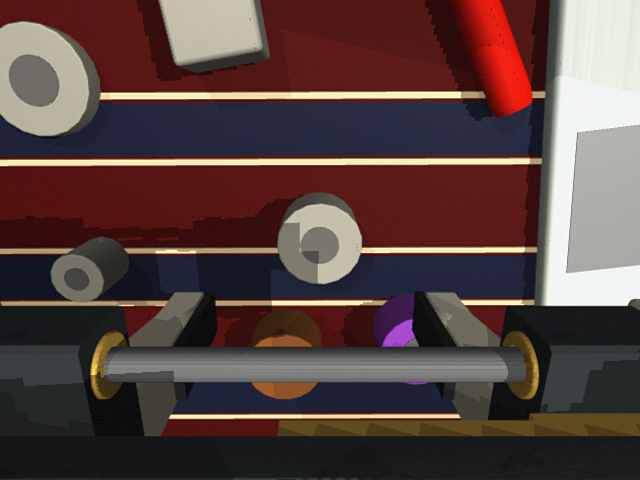

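The wrist view shows the wanted puck's top centred at (319.5,242), about (0.490, -0.264). The brown and purple pucks are clear of the finger paths.

```bash
python3 -m handwheel '[[1,0.12,0.22,0.9,0,0,0],[1,0,0,0.9,0,0,0],[1,0,0,0.9,0,0,0],[1,0,0,0.9,0,0,0],[1,0,0,0.9,0,0,0]]'; python3 -m handwheel '[[0.4,0,0,0,0,0,0],[-1,0,0,0,0,0,0],[-1,0,0,0,0,0,0],[-1,0,0,0,0,0,0],[-1,0,0,0,0,0,0]]'
```

```text
clock: 6.25
tool_pos: [0.4922, -0.2619, 0.1927]
orientation: [180.0, -0.1, 0.0]
force: [-0.2, -0.5, -0.0]
opening: 0.0876
gripper_force: 0.0
clock: 6.88
tool_pos: [0.492, -0.2623, 0.1932]
orientation: [180.0, -0.1, -0.0]
force: [-0.3, 2.9, 6.0]
opening: 0.0554
gripper_force: 30.0
```

```bash
python3 -m handwheel '[[-1,0,0,-0.5,0,0,0],[-1,0,0,-0.9,0,0,0],[-1,0,0,-1,0,0,0],[-1,0,0,-1,0,0,0],[-1,0.29,-0.93,-1,0,0,0]]'
python3 -m handwheel '[[-1,0.29,-0.93,-1,0,0,0],[-1,0.29,-0.93,-1,0,0,0],[-1,0.29,-0.93,-0.5,0,0,0],[-1,0.29,-0.93,0,0,0,0],[-1,0.29,-0.93,0,0,0,0]]'
python3 -m handwheel '[[-1,0.29,-0.93,0,0,0,0],[-1,0.29,-0.93,0,0,0,0],[-1,0.29,-0.93,0,0,0,0],[-1,0.29,-0.93,0,0,0,0],[-1,0.29,-0.93,0,0,0,0]]'
python3 -m handwheel '[[-1,0.29,-0.93,0,0,0,0],[-1,0.29,-0.93,0,0,0,0],[-1,0.29,-0.93,0,0,0,0],[-1,0.29,-0.93,0,0,0,0],[-1,0.29,-0.93,0,0,0,0]]'
python3 -m handwheel '[[-1,0.29,-0.93,0,0,0,0],[-1,0,0,0,0,0,0],[-1,0,0,0,0,0,0]]'
python3 - <<'E'
from plant import *
from h import *
o=get_obs(); s=snapshot("wrist"); cv2.imwrite("pics/w3.png",s["color"][:,:,::-1])
print(o["tool_pos"],o["orientation"],proj(s,[[.6165,.134,.12]],o))
# predicted image of held puck's top centre, if on tool axis at TCP+.153
p=np.array(o["tool_pos"]); print(proj(s,p-[0,0,.153],o))
q=snapshot("side"); cv2.imwrite("pics/s3.png",q["color"][150:390,100:420,::-1].repeat(2,0).repeat(2,1))
E
```

```text
clock: 7.5
tool_pos: [0.4983, -0.2396, 0.3035]
orientation: [180.0, 0.0, -0.1]
force: [0.7, 0.5, -1.9]
opening: 0.0555
gripper_force: 30.0
clock: 8.12
tool_pos: [0.5349, -0.1221, 0.3656]
orientation: [-180.0, -0.0, -0.0]
force: [0.2, 0.1, -1.3]
opening: 0.0555
gripper_force: 30.0
clock: 8.75
tool_pos: [0.5714, -0.0058, 0.3651]
orientation: [-180.0, -0.0, -0.0]
force: [0.2, 0.2, -1.5]
opening: 0.0556
gripper_force: 30.0
clock: 9.38
tool_pos: [0.6082, 0.1113, 0.3646]
orientation: [180.0, 0.0, -0.0]
force: [0.6, 1.1, -1.6]
opening: 0.0553
gripper_force: 30.0
clock: 9.75
tool_pos: [0.615, 0.1332, 0.3644]
orientation: [180.0, 0.0, -0.0]
force: [0.3, -0.1, -1.5]
opening: 0.0554
gripper_force: 30.0
[0.61502166 0.13318198 0.36442016] [ 1.79985500e+02  3.04861820e-02 -9.43001769e-03] [[308.63201549 255.67935628]]
[[307.65864995 340.21844703]]
```

View pics/w3.png

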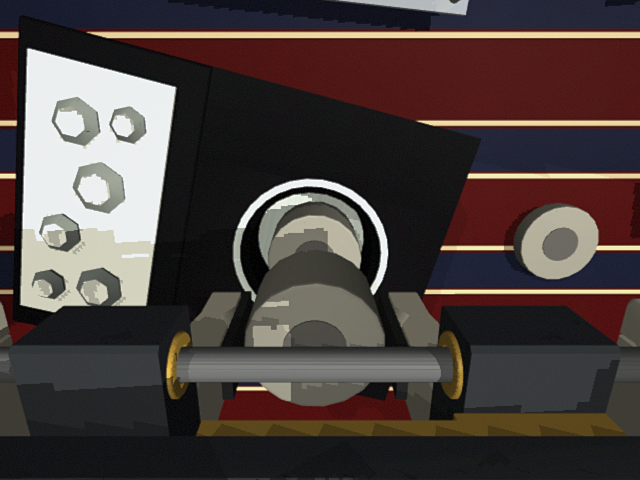

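The wrist view shows the ring spanning columns 233–388 (centre 310.5) and the held puck, level, at (315,344). The fingers are centred at column 314–318, so the wrist calibration is about 2.5 mm off in y. I'll shift 2.5 mm in +y and 3 mm in +x, then lower.

```bash
python3 -m handwheel '[[-1,0.12,-0.1,0.6,0,0,0],[-1,0,0,0.6,0,0,0],[-1,0,0,0.3,0,0,0],[-1,0,0,0,0,0,0],[-1,0,0,0,0,0,0]]'; python3 -m handwheel '[[-1,0,0,0.1,0,0,0],[-1,0,0,0.06,0,0,0],[-1,0,0,0,0,0,0]]'
```

```text
clock: 10.48
tool_pos: [0.6182, 0.1354, 0.3275]
orientation: [-180.0, -0.0, -0.0]
force: [0.8, 0.4, -2.1]
opening: 0.0553
gripper_force: 30.0
clock: 10.85
tool_pos: [0.618, 0.1354, 0.3231]
orientation: [180.0, 0.0, -0.0]
force: [0.0, -0.0, -1.2]
opening: 0.0554
gripper_force: 30.0
```

```bash
python3 -m handwheel '[[-1,0,0,0.06,0,0,0],[-1,0,0,0,0,0,0]]';python3 -m handwheel '[[-1,0,0,0.06,0,0,0],[-1,0,0,0,0,0,0]]'; python3 -m handwheel '[[-1,0,0,0.06,0,0,0],[-1,0,0,0,0,0,0]]'
python3 - <<'E'
from plant import *
from h import *
q=snapshot("side"); cv2.imwrite("pics/s4.png",cv2.resize(q["color"][230:380,150:350,::-1],None,fx=3,fy=3))
E
```

```text
clock: 11.1
tool_pos: [0.618, 0.1354, 0.3215]
orientation: [180.0, 0.0, -0.0]
force: [0.1, 0.1, -1.7]
opening: 0.0555
gripper_force: 30.0
clock: 11.35
tool_pos: [0.618, 0.1353, 0.32]
orientation: [180.0, 0.0, -0.0]
force: [-1.1, -0.4, -2.0]
opening: 0.0558
gripper_force: 30.0
clock: 11.6
tool_pos: [0.6181, 0.1354, 0.3189]
orientation: [-180.0, -0.0, -0.0]
force: [-1.0, 0.5, -0.1]
opening: 0.0552
gripper_force: 30.0
```

View pics/s4.png

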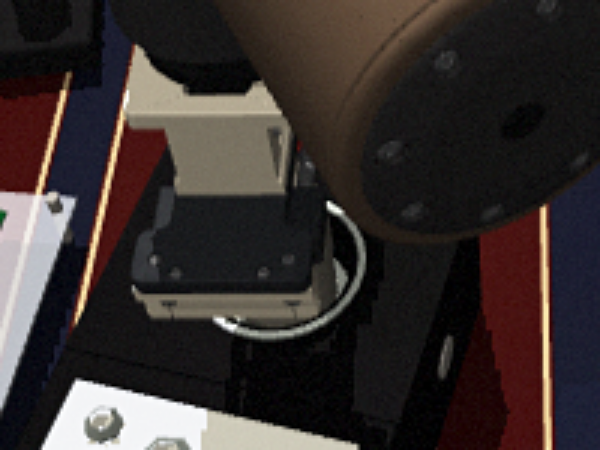

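The side view shows the gripper over the ring; the puck itself is hidden behind it. The z force rising from -2 to about 0 means it has touched, so I'll press slightly, release gently, then lift and look.

```bash
python3 -m handwheel '[[-1,0,0,0.03,0,0,0],[-1,0,0,0,0,0,0]]'; python3 -m handwheel '[[0.35,0,0,0,0,0,0],[0.45,0,0,0,0,0,0],[0.6,0,0,0,0,0,0],[1,0,0,0,0,0,0],[1,0,0,0,0,0,0]]'; python3 -m handwheel '[[1,0,0,-0.4,0,0,0],[1,0,0,-0.8,0,0,0],[1,0,0,-1,0,0,0],[1,0,0,-0.6,0,0,0],[1,0,0,0,0,0,0]]'
python3 - <<'E'
from plant import *
from h import *
o=get_obs(); s=snapshot("wrist"); cv2.imwrite("pics/w5.png",s["color"][:,:,::-1])
s["tool_from_camera"]=np.array(s["tool_from_camera"]); s["tool_from_camera"][1,3]=0
print(o["tool_pos"],proj(s,[.6165,.136,.12],o),proj(s,[.6165,.136,.166],o),proj(s,[.6165,.136-.028,.166],o))
E
```

```text
clock: 11.9
tool_pos: [0.6181, 0.1354, 0.3184]
orientation: [-180.0, -0.0, -0.0]
force: [-1.5, 0.4, 2.9]
opening: 0.0551
gripper_force: 30.0
clock: 12.52
tool_pos: [0.618, 0.1354, 0.3179]
orientation: [180.0, 0.0, -0.0]
force: [-0.5, -1.1, 0.3]
opening: 0.0841
gripper_force: 0.0
clock: 13.15
tool_pos: [0.6182, 0.1355, 0.3894]
orientation: [-179.9, -0.1, -0.0]
force: [0.6, 0.2, -0.4]
opening: 0.0878
gripper_force: 0.0
[0.61820819 0.13548088 0.38942958] [[314.07879338 248.56440211]] [[313.95509486 275.03020679]] [[364.30982219 274.97261969]]
```

View pics/w5.png

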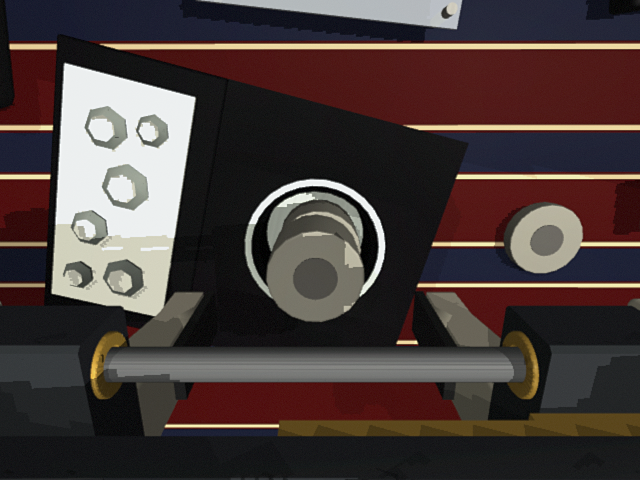

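The wrist view shows the new puck standing flat at (315,277), radius 48. The prediction was (314,275) and the ring centre is at column 315, so it is well centred. Next I'll shut the fingers and push down with the tips.

```bash
python3 -m handwheel '[[-1,-0.1,0,0,0,0,0],[-1,0,0,0,0,0,0],[-1,0,0,0.3,0,0,0],[-1,0,0,0.5,0,0,0],[-1,0,0,0.5,0,0,0]]'; python3 -m handwheel '[[-1,0,0,0.1,0,0,0],[-1,0,0,0,0,0,0],[-1,0,0,0,0,0,0]]'
```

```text
clock: 13.82
tool_pos: [0.6154, 0.1353, 0.354]
orientation: [180.0, 0.1, -0.0]
force: [0.5, 0.1, -0.0]
opening: 0.0433
gripper_force: 0.0
clock: 14.2
tool_pos: [0.6157, 0.1354, 0.3533]
orientation: [-180.0, -0.0, -0.0]
force: [0.3, -0.1, 1.1]
opening: 0.0132
gripper_force: 0.0
```

```bash
python3 -m handwheel '[[-1,0,0,0,0,0,0],[-1,0,0,0,0,0,0],[-1,0,0,0.2,0,0,0],[-1,0,0,0,0,0,0]]'; python3 -m handwheel '[[-1,0,0,0.1,0,0,0],[-1,0,0,0,0,0,0]]'; python3 -m handwheel '[[-1,0,0,0.1,0,0,0],[-1,0,0,0,0,0,0]]'; python3 -m handwheel '[[-1,0,0,0.1,0,0,0],[-1,0,0,0,0,0,0]]'
```

```text
clock: 14.7
tool_pos: [0.6153, 0.1353, 0.3473]
orientation: [180.0, 0.1, -0.0]
force: [-0.1, 0.4, -0.8]
opening: 0.0004
gripper_force: 0.0
clock: 14.95
tool_pos: [0.6155, 0.1354, 0.3451]
orientation: [180.0, 0.0, -0.0]
force: [-0.1, -0.5, 0.6]
opening: -0.0
gripper_force: 0.0
clock: 15.2
tool_pos: [0.6156, 0.1354, 0.3429]
orientation: [-180.0, -0.0, -0.0]
force: [0.9, -0.1, 0.6]
opening: 0.0003
gripper_force: 0.2
clock: 15.45
tool_pos: [0.6156, 0.1354, 0.3405]
orientation: [-180.0, -0.0, -0.0]
force: [-0.5, -0.4, 2.3]
opening: 0.0006
gripper_force: 1.3
```

```bash
python3 -m handwheel '[[-1,0,0,0.1,0,0,0],[-1,0,0,0,0,0,0]]'; python3 -m handwheel '[[-1,0,0,0.2,0,0,0],[-1,0,0,0.2,0,0,0],[-1,0,0,0,0,0,0]]'; python3 -m handwheel '[[-1,0,0,0.2,0,0,0],[-1,0,0,0.2,0,0,0],[-1,0,0,0,0,0,0]]'
```

```text
clock: 15.7
tool_pos: [0.6156, 0.1354, 0.3378]
orientation: [-180.0, -0.0, -0.0]
force: [0.1, 0.2, 2.9]
opening: 0.0001
gripper_force: 1.3
clock: 16.08
tool_pos: [0.6155, 0.1354, 0.3274]
orientation: [180.0, 0.0, -0.0]
force: [-0.6, -1.0, 0.3]
opening: 0.0003
gripper_force: 0.2
clock: 16.45
tool_pos: [0.6154, 0.1353, 0.3175]
orientation: [180.0, 0.0, -0.0]
force: [-0.0, -0.1, 0.7]
opening: 0.0006
gripper_force: 0.3
```

```bash
python3 - <<'E'
from plant import *
from h import *
o=get_obs(); s=snapshot("wrist"); q=snapshot("scene")
a=s["color"][120:420,150:480,::-1]; b=cv2.resize(q["color"][260:410,290:440,::-1],(300,300))
cv2.imwrite("pics/w6.png",np.hstack([a,b]))
E
```

```text
(no output)
```

View pics/w6.png

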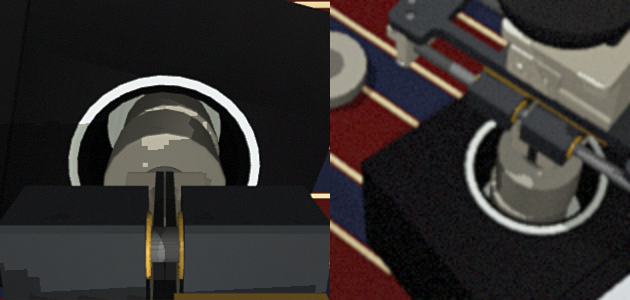

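The pile sinks upright: in both views the upper puck is flat on the lower one and inside the ring. I'll push close to level, then touch the box top with the same fingertips to get a height reference.

```bash
python3 -m handwheel '[[-1,0,0,0.2,0,0,0],[-1,0,0,0.2,0,0,0],[-1,0,0,0.12,0,0,0],[-1,0,0,0,0,0,0],[-1,0,0,0,0,0,0]]'; python3 -m handwheel '[[-1,0,0,-0.5,0,0,0],[-1,-0.6,0,-0.3,0,0,0],[-1,-1,0,0,0,0,0],[-1,-0.9,0,0.3,0,0,0],[-1,0,0,0.4,0,0,0]]'; python3 -m handwheel '[[-1,0,0,0.08,0,0,0],[-1,0,0,0,0,0,0],[-1,0,0,0,0,0,0]]'
```

```text
clock: 17.18
tool_pos: [0.6155, 0.1353, 0.305]
orientation: [180.0, 0.0, -0.0]
force: [-1.4, 0.3, 2.9]
opening: 0.0007
gripper_force: 1.6
clock: 17.8
tool_pos: [0.5514, 0.1353, 0.3084]
orientation: [-179.9, -0.1, 0.0]
force: [-0.4, 0.9, 0.2]
opening: 0.0005
gripper_force: 0.0
clock: 18.18
tool_pos: [0.5535, 0.1355, 0.3055]
orientation: [180.0, -0.0, -0.0]
force: [0.1, 0.5, 0.2]
opening: 0.0003
gripper_force: 0.0
```

```bash
python3 -m handwheel '[[-1,0,0,0.12,0,0,0],[-1,0,0,0,0,0,0],[-1,0,0,0,0,0,0]]'; for i in 1 2; do :; done; python3 -m handwheel '[[-1,0,0,0.04,0,0,0],[-1,0,0,0,0,0,0]]'; python3 -m handwheel '[[-1,0,0,0.04,0,0,0],[-1,0,0,0,0,0,0]]'; python3 -m handwheel '[[-1,0,0,0.04,0,0,0],[-1,0,0,0,0,0,0]]'; python3 -m handwheel '[[-1,0,0,0.04,0,0,0],[-1,0,0,0,0,0,0]]'
```

```text
clock: 18.55
tool_pos: [0.5531, 0.1354, 0.3023]
orientation: [180.0, 0.0, -0.0]
force: [0.6, -0.2, 0.6]
opening: 0.0005
gripper_force: 0.0
clock: 18.8
tool_pos: [0.553, 0.1354, 0.3014]
orientation: [180.0, 0.0, -0.0]
force: [-0.1, 0.6, -0.1]
opening: 0.001
gripper_force: 0.0
clock: 19.05
tool_pos: [0.553, 0.1354, 0.3003]
orientation: [180.0, 0.0, -0.0]
force: [0.3, 0.1, -0.4]
opening: 0.0007
gripper_force: 0.0
clock: 19.3
tool_pos: [0.553, 0.1354, 0.2993]
orientation: [180.0, 0.0, -0.0]
force: [-0.3, 0.3, -0.1]
opening: 0.0006
gripper_force: 0.0
clock: 19.55
tool_pos: [0.5531, 0.1354, 0.2985]
orientation: [-180.0, -0.0, -0.0]
force: [-0.7, 0.3, 1.1]
opening: 0.0005
gripper_force: 0.4
```

```bash
python3 -m handwheel '[[-1,0,0,0.04,0,0,0],[-1,0,0,0,0,0,0]]'; python3 -m handwheel '[[-1,0,0,-0.6,0,0,0],[-1,1,0,-0.4,0,0,0],[-1,1,0,0,0,0,0],[-1,0.5,0,0.4,0,0,0],[-1,0,0,0.3,0,0,0]]'; python3 -m handwheel '[[-1,0,0,0.2,0,0,0],[-1,0,0,0,0,0,0],[-1,0,0,0,0,0,0]]'
```

```text
clock: 19.8
tool_pos: [0.553, 0.1354, 0.2984]
orientation: [-180.0, -0.0, -0.0]
force: [-2.5, -0.2, 8.3]
opening: 0.0004
gripper_force: 4.3
clock: 20.42
tool_pos: [0.6157, 0.1352, 0.3038]
orientation: [180.0, 0.1, -0.1]
force: [1.3, -0.2, 6.0]
opening: 0.0003
gripper_force: 3.5
clock: 20.8
tool_pos: [0.6148, 0.1354, 0.2996]
orientation: [180.0, 0.1, -0.0]
force: [0.4, 0.2, -0.4]
opening: 0.0004
gripper_force: 0.0
```

```bash
python3 -m handwheel '[[-1,0,0,0.04,0,0,0],[-1,0,0,0,0,0,0],[-1,0,0,0,0,0,0]]'
```

```text
clock: 21.18
tool_pos: [0.6151, 0.1354, 0.2993]
orientation: [180.0, 0.0, -0.0]
force: [-3.1, 0.2, 5.3]
opening: 0.0007
gripper_force: 2.7
```

```bash
python3 -m handwheel '[[-1,0,0,0.04,0,0,0],[-1,0,0,0,0,0,0],[-1,0,0,0,0,0,0]]'
```

```text
clock: 21.55
tool_pos: [0.6151, 0.1354, 0.2983]
orientation: [180.0, 0.0, -0.0]
force: [-2.3, 0.6, 5.9]
opening: 0.0008
gripper_force: 2.9
```

Level to within about 0.2 mm. Now I'll lift clear and check.

```bash
python3 -m handwheel '[[-1,0,0,-0.3,0,0,0],[-1,0,0,-1,0,0,0],[-1,0,0,-1,0,0,0],[-1,0,0,-1,0,0,0],[-1,0,0,-1,0,0,0]]';python3 -m handwheel '[[-1,0,0,0,0,0,0],[-1,0,0,0,0,0,0]]'; python3 - <<'E'
from plant import *
from h import *
o=get_obs(); s=snapshot("wrist"); cv2.imwrite("pics/w7.png",s["color"][80:400,120:500,::-1])
s["tool_from_camera"]=np.array(s["tool_from_camera"]); s["tool_from_camera"][1,3]=0
for dy in(0,-.028): print(proj(s,[.6165,.136+dy,.12],o)-[120,80])
E
```

```text
clock: 22.18
tool_pos: [0.6154, 0.1354, 0.4064]
orientation: [-180.0, 0.0, -0.0]
force: [1.0, 0.3, 0.8]
opening: -0.0
gripper_force: 0.0
clock: 22.42
tool_pos: [0.6152, 0.1353, 0.405]
orientation: [-180.0, 0.0, -0.0]
force: [-0.1, 0.3, -1.0]
opening: 0.0006
gripper_force: 0.0
[[193.4352302  156.30036878]]
[[233.3164331  156.22422961]]
```

View pics/w7.png

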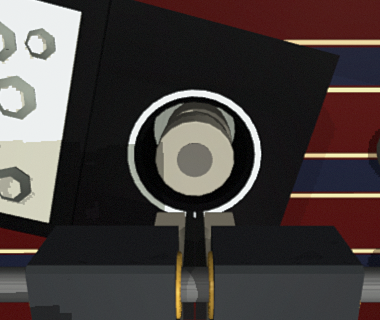

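The crop shows the new puck's top at (194,158), radius 39, concentric with the ring. It is flat and level (predicted (193,156), radius 40), with the first puck under it.

```bash
python3 -c "
from plant import *
print(close_job())"
```

```text
the job is handed in; nothing more can be done
None
```

The second puck is flat on the first in the well, its top level with the box top to about 0.2 mm by fingertip touch; I handed the job in after about 22 s with the arm clear (no verdict was returned).

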